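# Cinnamon and dates into the tagine

## Robot

A 6-joint arm with a two-finger parallel gripper is mounted at the origin on the work surface. World frame = base frame: x ahead of the robot, y to its left, z up, the work surface at z = 0. Lengths are in m, angles in degrees, forces in N, time in s.
With the tool pointing down it reaches from about 0.375 to 0.9 m from the base axis. Payload 3.1 kg.
Tool frame: the origin (TCP) lies at the very end of the fingers, on their centre line; the grasp point (between the pads) lies 19 mm behind it; z points along the fingers, y is the line along which they close (so a half turn about z gives the same grasp; the last joint's range is limited). The gripper opens to 87 mm and grips with 3 to 60 N. Pads are 19 mm wide; open, the fingers measure 117 mm over their backs; the gripper's body (75 mm by 190 mm) begins 51 mm behind the grasp point.
Start: joints at [66.205, 30.224, 82.088, -0, 67.689, -10.227], TCP at [0.147, 0.608, 0.223] pointing down, gripper open.
Joint ranges: [-176.69, 176.69], [-43.24, 126.21], [12.49, 139.97], [-82, 262], [0, 151.66], [-163.58, 163.58]. Speed limits (degrees/s): [159.86, 159.86, 180, 180, 180, 180].

## Interface

Orientations are given as a 3x3 rotation matrix whose columns are the frame's x, y, z axes.
In Python, from rig import * gives the robot as it stands.
- The arm moves only by the tool jog_arm, never from a script. Its arguments are lists of equal length, an entry for each row: "delta_pos": the shift along the world's x, y, z in cm, a list of three; "turn": the turn about the world's z in degrees; "grip": the closure, from 0 (fully open) to 1 (shut). In form: {"delta_pos": [[x, y, z], ...], "turn": [turn, ...], "grip": [grip, ...]}. A call has 1 to 12 rows; each row is the pose to reach, as a shift and turn from the pose commanded when the call began; what a row does not reach only later rows make up. A row lasts 1/8 s, in which the tool goes at most 62.5 mm and 10.7 degrees, less where a joint would pass 70% of its speed; a pose out of reach is approached as far as the arm can. A call with a gripper value outside its range is refused whole. The fingers move at their own pace and stop on an object; the grip force is fixed at half the most. Time passes only in rows, so rows that repeat a pose let the fingers close. It gives the time, the measured TCP pose, the force, the opening and the grip force at its end, in the units of the state.
- read_state(): the state, without advancing time (a new reading comes with each control period).
- capture(name): name is "scene" or "side" or "wrist"; returns a dict with "color" (384x512x3 uint8, blue, green, red), "fovy" (degrees; the focal length in pixels is half the picture's height over the tangent of half this angle, whatever the lens; pixels are square), "cx", "cy" (the principal point, pixels), "camera_from_world" (4x4, takes a point from world to camera coordinates). Camera axes: x right, y up, looking along -z (the intrinsics and any distortion apply to the point x, -y, -z); pixel columns grow to the right and rows downward; lengths in m; the calibration is good to about 2 mm. The wrist camera is an equidistant fisheye: a pixel r from the principal point sees the ray r / f radians off the axis. A picture is of the moment at which its call begins. There is no depth.
- hand_in(): hands the job in; it is judged then, once.
The state is a dict: "time_s": time; "joint_positions": joint angles; "qvel": joint speeds; "tau": joint torques, N m; "position": TCP position; "tcp_rot": TCP orientation; "force": force on the tool from outside, world axes, zero at the start; "moment": the same for the moment, N m; "opening": opening from 0.0 (shut) to 1.0 (fully open); "grasp_force": force on a finger pad.
Only numpy, scipy, OpenCV 4.12 (cv2) and the standard library are available. Lean on these libraries where they do the work, as an engineer would, in place of code of your own. Each camera call takes 0.05 s, during which the arm holds its last target. There are 200 camera calls.

## Task

Get the tagine dish ready: upend the clear caddy over it and shake it until every cinnamon stick has dropped out through the slot and lies down inside the dish, and lay the empty caddy back in the middle of its cork mat. Put all the dates from the fruit tray into the dish as well. The lemon half stays in the tray, and the other kitchen things stay where they are.

Things in the scene. Friction and masses are not known exactly. Their poses are not given: they have to be found in the camera images.
- tagine: open blue-glazed tagine dish, round, fixed in place; origin at the centre of its underside on the ledge; rim 66 mm high, 240 mm outside and 224 mm inside diameter, narrowing to 144 mm at its floor, which is 12 mm up; two small ear handles on the rim along its y axis
- mat: flat cork mat 190 mm (its x) by 130 mm (its y) by 6 mm thick, fixed on the ledge to the left or the right of the tagine; origin at the centre of its underside
- caddy: clear square caddy holding the cinnamon sticks, 130 mm long (its x) by 58 by 58 mm, about 0.22 kg, lying on its side on the cork mat; origin at its centre, 29 mm above the mat's top; inside 120 by 50 by 50 mm. Its -x end is a slotted steel cap, its +x end a closed wooden base; the capped end starts pointing roughly to the robot's left (+y). Grip it across its sides (y) from above
- caddy_slot (a point): centre of the slot in the steel cap, 65 mm from the caddy's centre. It is 20 mm wide (caddy's y) and spans the inner height (z); the cap is dished 16 degrees towards it. A stick passes only end-on and lined up; else it stands on the cap beside the slot. With this end steeply down (60 degrees is enough), rocking the caddy about its z axis 30 degrees either way brings sticks over it; 70 mm above the rim lets them drop clear
- tray: olive-wood fruit tray 258 mm (its x) by 174 mm (its y), walls and dividers 6 mm thick and 18 mm high, floor 6 mm thick, six compartments 78 mm square with centres at x -84, 0, 84 mm and y -42, 42 mm; fixed on the ledge on the other side of the tagine from the mat; origin at the centre of its underside
- lemon: half a preserved lemon, yellow dome 54 mm across and 26 mm high, in one compartment of the tray; origin at the centre of its flat underside; it is not wanted
- ladle: stainless ladle lying beyond the tagine, about 330 mm long; bystander
- paddle: small olive-wood stirring paddle, 200 mm long, lying between robot and tagine; bystander
- tea_glass: green tea glass, 60 mm across, 85 mm high, standing at the back; bystander
- oil: amber oil bottle, 64 mm across, 210 mm high, standing at the back; bystander
- cumin: small glass spice jar with a brass cap, 56 mm across, 85 mm high, standing behind the tagine; bystander
- stick1: cinnamon stick, a brown 75 mm long, 14 mm thick round quill (12 g); origin at its centre, x along its length. It starts inside the caddy, lying along it. None in the state if absent (two or three are present)
- stick2: cinnamon stick, a brown 75 mm long, 14 mm thick round quill (12 g); origin at its centre, x along its length. It starts inside the caddy, lying along it. None in the state if absent (two or three are present)
- stick3: cinnamon stick, a brown 75 mm long, 14 mm thick round quill (12 g); origin at its centre, x along its length. It starts inside the caddy, lying along it. None in the state if absent (two or three are present)
- date1: dried date, dark brown and hard, 62 mm long, 25 mm wide, 24 mm high (25 g); origin at its centre (12 mm above what it lies on), x along its length. It starts in a compartment of the fruit tray, turned any way; which compartment varies. None in the state if absent (four or five are present)
- date2: dried date, dark brown and hard, 62 mm long, 25 mm wide, 24 mm high (25 g); origin at its centre (12 mm above what it lies on), x along its length. It starts in a compartment of the fruit tray, turned any way; which compartment varies. None in the state if absent (four or five are present)
- date3: dried date, dark brown and hard, 62 mm long, 25 mm wide, 24 mm high (25 g); origin at its centre (12 mm above what it lies on), x along its length. It starts in a compartment of the fruit tray, turned any way; which compartment varies. None in the state if absent (four or five are present)
- date4: dried date, dark brown and hard, 62 mm long, 25 mm wide, 24 mm high (25 g); origin at its centre (12 mm above what it lies on), x along its length. It starts in a compartment of the fruit tray, turned any way; which compartment varies. None in the state if absent (four or five are present)
- date5: dried date, dark brown and hard, 62 mm long, 25 mm wide, 24 mm high (25 g); origin at its centre (12 mm above what it lies on), x along its length. It starts in a compartment of the fruit tray, turned any way; which compartment varies. None in the state if absent (four or five are present)
There are look-alikes about, which are no part of the job. Leave any turquoise look-alike of the date4 alone.

How it is judged:
By the outcome, as a careful person would: the job done as asked, in the order asked, and still so for the second after the job is handed in, with the robot touching nothing.
Of stick1, stick2, stick3 only 2 to 3 are there at a start; the rules pass over those that are not, and their reading is None.
Of date1, date2, date3, date4, date5 only 4 to 5 are there at a start; the rules pass over those that are not, and their reading is None.
At some moment in a run one of date1, date2, date3, date4, date5 may be knocked a few centimetres aside while the robot is not near it.
It also fails if it takes over 208 s, if anything falls off the work surface, if the arm or the gripper's body presses on something with over 40 N, if the wrist force passes 120 N, or if a joint passes its speed limit or range.

## Working session

There is one attempt and no reset: what is moved stays moved. The work goes in short steps, Python scripts to look and compute and a tool call to move; the robot and the scene stay as the last step left them, time stands still between calls to the robot, and variables do not carry over. Pictures are saved under pics/ and viewed, at most 14 in all, crops included, and the job is handed in when it is done.

Besides the shell and the picture viewer there is one more tool, called as name([rows], argument=value, ...), one row to a line, values as JSON. jog_arm: Moves the arm, as the interface text tells. Its arguments: {"type":"object","properties":{"delta_pos":{"type":"array"},"turn":{"type":"array"},"grip":{"type":"array"}},"required":["delta_pos","turn","grip"]}

```bash
ls; mkdir -p pics
cat > h.py <<'E'
from rig import *
import numpy as np, cv2
def snap(n,f):
    c=capture(n); cv2.imwrite(f'pics/{f}.png',c['color']); return c
def ray(c,u,v):
    h=c['color'].shape[0]; f=h/2/np.tan(np.radians(c['fovy'])/2)
    M=np.array(c['camera_from_world']); R=M[:3,:3]; o=-R.T@M[:3,3]
    d=np.array([(u-c['cx'])/f,-(v-c['cy'])/f,-1.])
    return o,R.T@d
def pt(c,u,v,z):
    o,d=ray(c,u,v); return o+d*(z-o[2])/d[2]
def proj(c,p):
    h=c['color'].shape[0]; f=h/2/np.tan(np.radians(c['fovy'])/2)
    M=np.array(c['camera_from_world']); q=M[:3,:3]@np.array(p)+M[:3,3]
    return c['cx']+f*q[0]/-q[2], c['cy']-f*q[1]/-q[2]
E
python3 - <<'E'
from h import *
np.set_printoptions(precision=3,suppress=True)
s=read_state(); print(s)
ims=[]
for n in('scene','side'):
    c=snap(n,n+'0'); o,d=ray(c,c['cx'],c['cy']); print(n,c['fovy'],c['cx'],c['cy'],o,d,[k for k in c])
    ims.append(c['color'])
E
```

```text
pics
{'time_s': 0.0, 'joint_positions': array([ 66.207,  30.278,  82.158,  -0.001,  67.688, -10.226]), 'qvel': array([-0.078,  0.028, -0.115, -0.042,  0.031, -0.144]), 'tau': array([ -0.001, -44.003, -17.66 ,   0.063,   0.058,  -0.   ]), 'position': array([0.146, 0.607, 0.222]), 'tcp_rot': array([[-0.972,  0.235, -0.001],
       [ 0.235,  0.972, -0.002],
       [ 0.   , -0.002, -1.   ]]), 'force': array([-0.341, -0.084, -1.077]), 'moment': array([-0.036,  0.008, -0.022]), 'grasp_force': 0.0, 'opening': 1.004903875411559}
scene 57.63430780971382 255.14926829820246 196.39338535198556 [ 1.435 -0.314  0.657] [-0.798  0.23  -0.556] ['color', 'fovy', 'cx', 'cy', 'camera_from_world']
side 53.27897390392006 255.66351996828809 187.33690755281665 [ 0.185 -0.852  0.675] [ 0.319  0.758 -0.569] ['color', 'fovy', 'cx', 'cy', 'camera_from_world']
```

View pics/scene0b.png

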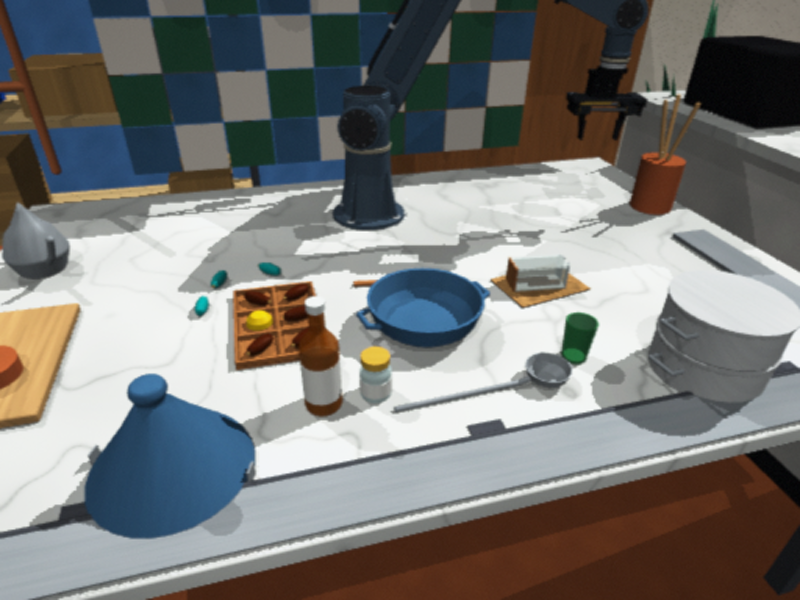

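View pics/side0b.png

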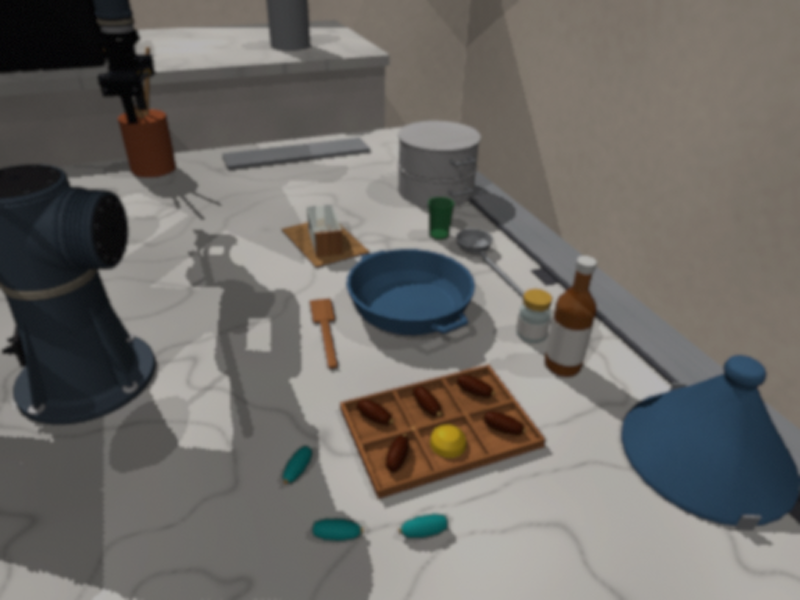

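```bash
cat > m.py <<'E'
from h import *
np.set_printoptions(precision=4,suppress=True)
def hull(c,mask,z):
    k,l,st,_=cv2.connectedComponentsWithStats(mask.astype(np.uint8)); i=1+np.argmax(st[1:,4])
    ct=cv2.findContours((l==i).astype(np.uint8),0,1)[0][0][:,0]
    return np.array([pt(c,u,v,z)[:2] for u,v in ct],np.float32)
def dates(c,z=.016):
    b,g,r=[c['color'][...,i].astype(int) for i in range(3)]
    m=((r<95)&(r>g*1.7)&(g<45)).astype(np.uint8)
    out=[]
    k,l,st,_=cv2.connectedComponentsWithStats(m)
    for i in range(1,k):
        if 40<st[i,4]<900:
            v,u=np.nonzero(l==i); P=np.array([pt(c,a,e,z)[:2] for a,e in zip(u,v)])
            ct=P.mean(0); w,V=np.linalg.eigh(np.cov((P-ct).T))
            if .3<ct[0]<.85: out.append((*ct,np.degrees(np.arctan2(V[1,1],V[0,1])),4*w[1]**.5,4*w[0]**.5,st[i,4]))
    return np.array(out)
E
python3 - <<'E'
from m import *
for n in('scene','side'):
    c=capture(n); H=cv2.cvtColor(c['color'],cv2.COLOR_BGR2HSV)
    h,s,v=[H[...,i].astype(int) for i in range(3)]
    Y,X=np.mgrid[:384,:512]
    if n=='scene': rm=(X>305)&(X<385)&(Y>150)&(Y<205); rt=(X>140)&(X<215)&(Y>170)&(Y<240); rg=(X>225)&(X<320)&(Y>165)&(Y<225)
    else: rm=(X>175)&(X<240)&(Y>130)&(Y<172); rt=(X>210)&(X<355)&(Y>230)&(Y<320); rg=(X>215)&(X<310)&(Y>155)&(Y<218)
    cork=(h>4)&(h<25)&(s>80)
    P=hull(c,rm&cork,.006); print(n,'mat',P.shape,cv2.minAreaRect(P)); print(cv2.boxPoints(cv2.minAreaRect(P)))
    P=hull(c,rt&(s>90)&((h<25)|(h>170)),.018); print('tray',cv2.minAreaRect(P))
    P=hull(c,rg&(h>95)&(h<125)&(s>90),.066); print('tag',cv2.minAreaRect(P),cv2.minEnclosingCircle(P))
    print('dates');print(dates(c))
    m=(h>22)&(h<35)&(s>150)
    P=hull(c,rt&m,.013); print('lemon',P.mean(0))
E
```

```text
scene mat (156, 2) ((0.45389464497566223, 0.2901788353919983), (0.19502799212932587, 0.1888371855020523), 9.56790828704834)
[[0.342  0.3671]
 [0.3734 0.1809]
 [0.5657 0.2133]
 [0.5344 0.3995]]
tray ((0.5199847221374512, -0.29257434606552124), (0.18814301490783691, 0.3121519684791565), 89.39810180664062)
tag ((0.5784003734588623, -0.018534883856773376), (0.24036134779453278, 0.2658368647098541), 40.73873519897461) ((0.584233283996582, -0.016145434230566025), 0.13934829831123352)
dates
[[   0.4001   -0.2498  142.0178    0.071     0.0433  104.    ]
 [   0.4026   -0.3386 -152.8588    0.0751    0.0391  109.    ]
 [   0.5336   -0.2518 -178.0402    0.1638    0.0686  324.    ]
 [   0.5707   -0.3401  150.6506    0.0716    0.0352  131.    ]
 [   0.6468   -0.2411   69.9288    0.0699    0.0442  162.    ]
 [   0.773    -0.2504   83.0374    0.0544    0.0234   82.    ]]
lemon [ 0.4842 -0.337 ]
side mat (128, 2) ((0.47848957777023315, 0.2919083535671234), (0.126250222325325, 0.18713656067848206), 8.986567497253418)
[[0.4015 0.3745]
 [0.4308 0.1896]
 [0.5555 0.2093]
 [0.5262 0.3942]]
tray ((0.48366785049438477, -0.3082127273082733), (0.18182936310768127, 0.2574690878391266), 89.40872955322266)
tag ((0.5515832304954529, -0.03428831696510315), (0.2586669623851776, 0.22807684540748596), 70.23239135742188) ((0.5470859408378601, -0.03145322576165199), 0.13828697800636292)
dates
[[   0.8442   -0.1448 -137.6136    0.14      0.0622  289.    ]
 [   0.7242   -0.2711  141.4187    0.0475    0.0198   55.    ]
 [   0.5686   -0.2539  114.6063    0.0648    0.0404  229.    ]
 [   0.4844   -0.256    91.7599    0.069     0.0319  210.    ]
 [   0.4005   -0.2501  113.0009    0.0656    0.036   243.    ]
 [   0.5715   -0.3394  124.3228    0.0654    0.0388  272.    ]
 [   0.4047   -0.3368   54.9563    0.0691    0.0291  259.    ]]
lemon [ 0.482  -0.3389]
```

jog_arm([
  [3,-3,1],
  [7,-7,3],
  [11,-11,5],
  [15,-15,7],
  [19,-19,8],
  [23,-23,8],
  [27,-27,8],
  [30,-31,8],
  [31.5,-32.5,8],
  [31.5,-32.5,8],
  [31.5,-32.5,8],
], turn=[-7,-14,-22,-30,-38,-46,-54,-62,-67,-67,-67], grip=[0,0,0,0,0,0,0,0,0,0,0])

```text
time_s: 1.58
position: [0.4607, 0.2831, 0.3023]
tcp_rot: [[-0.165, 0.986, -0.001], [0.986, 0.165, 0.0], [0.0, -0.001, -1.0]]
force: [-0.6, -0.4, 0.7]
opening: 1.001
grasp_force: 0.0
```

Run:
```python
from m import *
s=read_state(); print(s['joint_positions'],s['position'],s['tcp_rot'],s['time_s'])
c=snap('wrist','w1'); M=np.array(c['camera_from_world']); print(c['fovy'],c['cx'],c['cy'],M, -M[:3,:3].T@M[:3,3])
cv2.imwrite('pics/w1b.png',cv2.resize(c['color'],(800,600),interpolation=cv2.INTER_CUBIC))
```

```text
[19.6992 18.6606 88.3135  0.0375 73.0819 10.1631] [0.4607 0.2831 0.3023] [[-0.1655  0.9862 -0.0011]
 [ 0.9862  0.1655  0.0003]
 [ 0.0004 -0.0011 -1.    ]] 1.575
65.70646984690485 252.01154336308875 193.71892048987462 [[ 0.9864  0.1642 -0.0018 -0.5006]
 [-0.1582  0.9472 -0.279  -0.1397]
 [-0.0441  0.2755  0.9603 -0.5243]
 [ 0.      0.      0.      1.    ]] [0.4486 0.359  0.4637]
```

View pics/w1b.png

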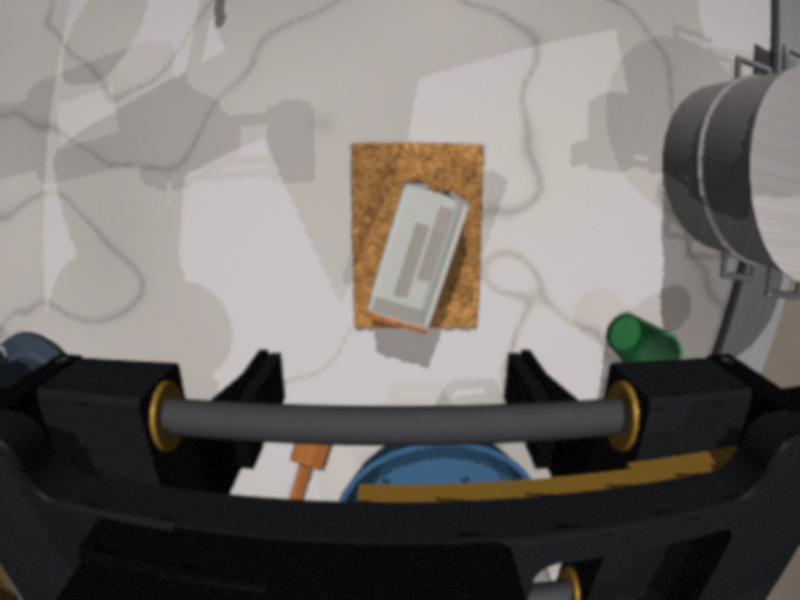

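```bash
cat >> m.py <<'E'
def wpt(c,u,v,z):
    f=192/np.tan(np.radians(c['fovy'])/2); M=np.array(c['camera_from_world']); R=M[:3,:3]; o=-R.T@M[:3,3]
    x,y=u-c['cx'],v-c['cy']; r=np.hypot(x,y); t=r/f
    d=R.T@np.array([x/r*np.sin(t),-y/r*np.sin(t),-np.cos(t)]); return o+d*(z-o[2])/d[2]
E
python3 - <<'E'
from m import *
c=capture('wrist')
q=np.array([wpt(c,u*.64,v*.64,.064) for u,v in[(409,182),(468,206),(428,330),(370,308)]]);print(q,q.mean(0))
m=np.array([wpt(c,u*.64,v*.64,.006) for u,v in[(352,143),(483,146),(477,328),(356,328)]]);print(m,m.mean(0))
for Q in(q,m):
    d=Q[:2].mean(0)-Q[2:].mean(0); print(np.degrees(np.arctan2(d[1],d[0])),np.linalg.norm(d), np.linalg.norm(Q[0]-Q[1]))
E
```

```text
[[0.462  0.3522 0.064 ]
 [0.5158 0.3409 0.064 ]
 [0.502  0.2241 0.064 ]
 [0.4466 0.2361 0.064 ]] [0.4816 0.2883 0.064 ]
[[0.403  0.3804 0.006 ]
 [0.5294 0.4    0.006 ]
 [0.5607 0.215  0.006 ]
 [0.4351 0.1942 0.006 ]] [0.4821 0.2974 0.006 ]
82.86105403407923 0.11737477882739139 0.05491111266030738
99.70054037677863 0.18828214131907986 0.12793635726987976
```

Run:
```python
import cv2
i=cv2.imread('pics/w1.png')[105:225,215:315]
cv2.imwrite('pics/w1c.png',cv2.resize(i,(600,600*120//100)[:1]+(600,) if 0 else (500,600),interpolation=cv2.INTER_CUBIC))
```

```text
(no output)
```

View pics/w1c.png

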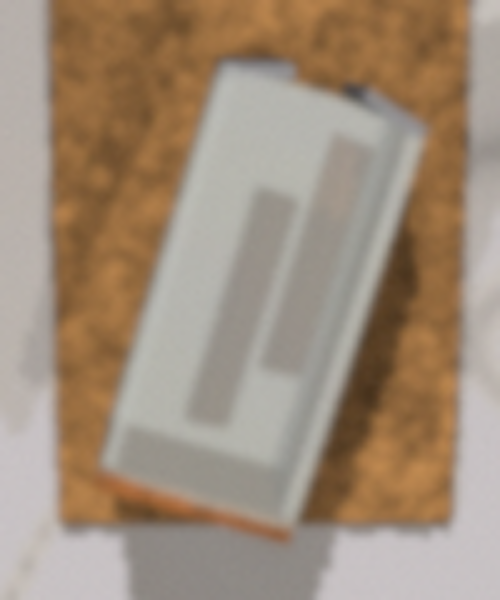

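Run:
```python
from m import *
c=capture('wrist')
q=np.array([wpt(c,u/5+215,v/5+105,.064) for u,v in[(219,60),(430,130),(292,540),(102,472)]]);print(q,q.mean(0))
for a,b in((0,3),(1,2),(0,1),(3,2)):
    d=q[a]-q[b]; print(np.degrees(np.arctan2(d[1],d[0])),np.linalg.norm(d))
```

```text
[[0.4583 0.351  0.064 ]
 [0.5176 0.3425 0.064 ]
 [0.5019 0.2214 0.064 ]
 [0.4452 0.2326 0.064 ]] [0.4807 0.2869 0.064 ]
83.69235304096884 0.11914418001399465
82.60834428930967 0.12217673167100203
171.89038108919135 0.05988883336726741
168.83158281395606 0.05775554474243564
```

jog_arm([
  [0.5,-2,-4],
  [1.5,-3.6,-10],
  [1.5,-3.6,-16],
  [1.5,-3.6,-21],
  [1.5,-3.6,-25],
  [1.5,-3.6,-27.5],
  [1.5,-3.6,-28.4],
  [1.5,-3.6,-28.4],
], turn=[-8,-17,-17,-17,-17,-17,-17,-17], grip=[0,0,0,0,0,0,0,0])

```text
time_s: 2.72
position: [0.4764, 0.2471, 0.0185]
tcp_rot: [[0.131, 0.991, -0.0], [0.991, -0.131, -0.0], [-0.0, -0.0, -1.0]]
force: [0.5, 0.5, 0.2]
opening: 0.999
grasp_force: 0.0
```

jog_arm([
  [0,0,0],
  [0,0,0],
  [0,0,0],
  [0,0,0],
  [0,0,0],
], turn=[0,0,0,0,0], grip=[0.2,0.3,0.35,0.35,0.35])

```text
time_s: 3.35
position: [0.4762, 0.2465, 0.0188]
tcp_rot: [[0.131, 0.991, -0.001], [0.991, -0.131, -0.0], [-0.0, -0.001, -1.0]]
force: [-1.3, -0.9, 3.2]
opening: 0.661
grasp_force: 29.9
```

jog_arm([
  [0,0,0],
  [0,0,0],
], turn=[0,0], grip=[0.37,0.37])

```text
time_s: 3.6
position: [0.4762, 0.2464, 0.0188]
tcp_rot: [[0.132, 0.991, -0.001], [0.991, -0.132, -0.0], [-0.0, -0.001, -1.0]]
force: [-1.2, -0.1, 5.3]
opening: 0.662
grasp_force: 29.9
```

jog_arm([
  [0,0,0],
  [0,0,0],
], turn=[0,0], grip=[0.6,0.6])

```text
time_s: 3.85
position: [0.4762, 0.2465, 0.0188]
tcp_rot: [[0.132, 0.991, -0.001], [0.991, -0.132, -0.0], [-0.0, -0.001, -1.0]]
force: [-2.1, -0.4, 5.7]
opening: 0.667
grasp_force: 29.9
```

jog_arm([
  [0,0,1],
  [0,0,2],
  [0,0,4],
  [0,0,6],
  [0,0,6],
  [0,0,6],
], turn=[0,0,0,0,0,0], grip=[0.6,0.6,0.6,0.6,0.6,0.6])

```text
time_s: 4.6
position: [0.4763, 0.2464, 0.0783]
tcp_rot: [[0.132, 0.991, -0.0], [0.991, -0.132, -0.0], [-0.0, -0.0, -1.0]]
force: [-0.2, 0.5, -1.4]
opening: 0.663
grasp_force: 29.9
```

Run:
```python
from m import *
a=snap('scene','s2')['color'][120:220,300:400]; b=snap('side','d2')['color'][90:190,165:265]
cv2.imwrite('pics/c2.png',cv2.resize(np.hstack([a,b]),(800,400),interpolation=cv2.INTER_CUBIC))
```

```text
(no output)
```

View pics/c2.png

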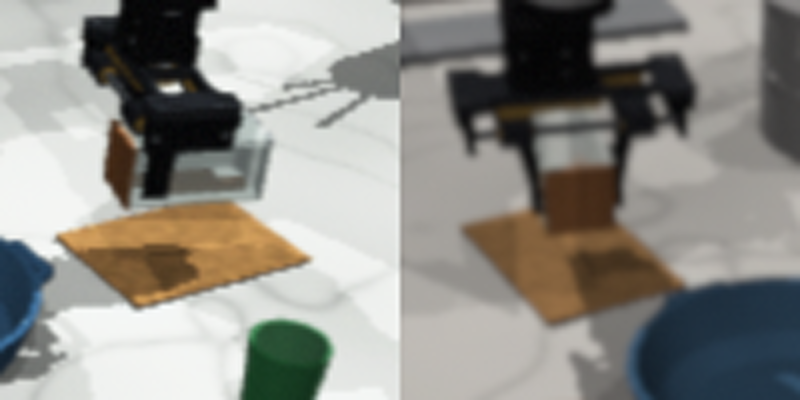

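Run:
```python
from m import *
from scipy.optimize import least_squares
for n in('scene','side'):
    c=capture(n); H=cv2.cvtColor(c['color'],cv2.COLOR_BGR2HSV)
    h,s,v=[H[...,i].astype(int) for i in range(3)]; Y,X=np.mgrid[:384,:512]
    rg=((X>225)&(X<320)&(Y>165)&(Y<225)) if n=='scene' else ((X>215)&(X<310)&(Y>155)&(Y<218))
    P=hull(c,rg&(h>95)&(h<125)&(s>90),.066)
    o,_=ray(c,0,0); p0=np.array([.56,-.03]); u=p0-o[:2]; u/=np.linalg.norm(u)
    for a in(.2,.5,.7):
        Q=P
        for _ in range(4):
            d=P-p0; Q=P[(d@u)>a*np.linalg.norm(d,axis=1)]
            p0=least_squares(lambda p:np.linalg.norm(Q-p,axis=1)-.12,p0,loss='soft_l1',f_scale=.002).x
        print(n,a,len(Q),p0)
```

```text
scene 0.2 78 [ 0.5715 -0.0089]
scene 0.5 65 [ 0.5711 -0.0115]
scene 0.7 51 [ 0.5706 -0.0123]
side 0.2 83 [ 0.5527 -0.0219]
side 0.5 70 [ 0.5523 -0.0214]
side 0.7 58 [ 0.5519 -0.0213]
```

jog_arm([
  [0,0,3],
  [0,0,7],
  [0,-2,11],
  [0.5,-6,15],
  [2,-10,15],
  [4,-14,15],
  [6,-18,15],
  [8,-22,15],
  [8,-26,15],
  [8,-28,15],
  [8,-28,15],
], turn=[0,0,0,0,0,0,0,0,0,0,0], grip=[0.6,0.6,0.6,0.6,0.6,0.6,0.6,0.6,0.6,0.6,0.6])

```text
time_s: 6.18
position: [0.5562, -0.0341, 0.228]
tcp_rot: [[0.134, 0.991, -0.001], [0.991, -0.134, 0.001], [0.001, -0.001, -1.0]]
force: [0.5, -0.1, -1.9]
opening: 0.667
grasp_force: 29.9
```

jog_arm([
  [0,0,0],
], turn=[0], grip=[0.342])

```text
time_s: 6.3
position: [0.5561, -0.0322, 0.2283]
tcp_rot: [[0.131, 0.991, -0.001], [0.991, -0.131, 0.001], [0.001, -0.001, -1.0]]
force: [0.0, 0.3, -2.6]
opening: 0.662
grasp_force: 29.9
```

jog_arm([
  [0,0,0],
], turn=[0], grip=[0.339])

```text
time_s: 6.42
position: [0.5563, -0.0319, 0.2286]
tcp_rot: [[0.13, 0.992, -0.0], [0.992, -0.13, 0.001], [0.001, -0.0, -1.0]]
force: [0.7, 0.1, -1.8]
opening: 0.665
grasp_force: 29.9
```

jog_arm([
  [0,0,0],
], turn=[0], grip=[0.337])

```text
time_s: 6.55
position: [0.5565, -0.0324, 0.2286]
tcp_rot: [[0.13, 0.991, 0.0], [0.991, -0.13, 0.0], [0.0, 0.0, -1.0]]
force: [0.4, 0.1, -2.3]
opening: 0.665
grasp_force: 14.5
```

```bash
cat >> m.py <<'E'
def base():
    s=read_state(); p=s['position']+[0,0,.019]
    for n in('side','scene'):
        c=capture(n); u,v=map(int,proj(c,p)); H=cv2.cvtColor(c['color'],cv2.COLOR_BGR2HSV)[v-60:v+60,u-60:u+60].astype(int)
        m=((H[...,0]<14)&(H[...,1]>110)&(H[...,2]>30)).astype(np.uint8)
        k,l,st,ce=cv2.connectedComponentsWithStats(m); i=1+np.argmax(st[1:,4]); print(n,(u,v),'base off',ce[i]-60,'wh',st[i,2:])
E
python3 -c "
from m import *
base()"
```

```text
side (266, 125) base off [3.1491 4.2365] wh [ 23  21 389]
scene (265, 136) base off [ 35.8081 -34.7774] wh [ 47  15 521]
```

jog_arm([
  [0,0,0],
  [0,0,0],
], turn=[0,0], grip=[0.3365,0.3365])

```text
time_s: 6.9
position: [0.5566, -0.0334, 0.2286]
tcp_rot: [[0.132, 0.991, 0.0], [0.991, -0.132, -0.0], [-0.0, 0.0, -1.0]]
force: [-0.7, -1.2, -1.3]
opening: 0.667
grasp_force: 12.4
```

```bash
python3 -c "
from m import *
base()"
```

```text
side (267, 125) base off [2.3862 4.3581] wh [ 23  21 391]
scene (265, 136) base off [ 35.8967 -34.7935] wh [ 47  15 523]
```

jog_arm([
  [0,0,0],
  [0,0,0],
], turn=[0,0], grip=[0.3358,0.3358])

```text
time_s: 7.25
position: [0.5566, -0.0335, 0.2285]
tcp_rot: [[0.132, 0.991, -0.0], [0.991, -0.132, 0.0], [0.0, -0.0, -1.0]]
force: [-0.7, -0.0, -1.3]
opening: 0.667
grasp_force: 10.7
```

```bash
python3 -c "
from m import *
base()"
```

```text
side (267, 125) base off [2.4731 4.4552] wh [ 23  20 391]
scene (265, 136) base off [ 35.8748 -34.7938] wh [ 47  15 519]
```

jog_arm([
  [0,0,0],
  [0,0,0],
], turn=[0,0], grip=[0.3353,0.3353])

```text
time_s: 7.6
position: [0.5566, -0.0335, 0.2286]
tcp_rot: [[0.132, 0.991, 0.0], [0.991, -0.132, -0.0], [-0.0, 0.0, -1.0]]
force: [-0.0, -0.1, -1.3]
opening: 0.662
grasp_force: 9.4
```

```bash
python3 -c "
from m import *
base()"
```

```text
side (267, 125) base off [2.471  4.3401] wh [ 23  21 397]
scene (265, 136) base off [ 35.8956 -34.8235] wh [ 47  15 527]
```

jog_arm([
  [0,0,0],
  [0,0,0],
], turn=[0,0], grip=[0.3345,0.3345])

```text
time_s: 7.95
position: [0.5566, -0.0334, 0.2285]
tcp_rot: [[0.132, 0.991, -0.0], [0.991, -0.132, 0.0], [0.0, -0.0, -1.0]]
force: [0.3, 0.1, -2.2]
opening: 0.665
grasp_force: 7.5
```

```bash
python3 -c "
from m import *
base()"
```

```text
side (267, 125) base off [2.4282 4.4047] wh [ 23  20 383]
scene (265, 136) base off [ 35.9314 -34.8381] wh [ 47  15 525]
```

jog_arm([
  [0,0,0],
  [0,0,0],
], turn=[0,0], grip=[0.3337,0.3337])

```text
time_s: 8.3
position: [0.5566, -0.0334, 0.2286]
tcp_rot: [[0.132, 0.991, 0.0], [0.991, -0.132, 0.0], [0.0, 0.0, -1.0]]
force: [0.2, 0.2, -2.1]
opening: 0.667
grasp_force: 5.7
```

```bash
python3 -c "
from m import *
base()"
```

```text
side (267, 125) base off [2.4536 4.3505] wh [ 23  20 388]
scene (265, 136) base off [ 35.8311 -34.7946] wh [ 47  15 521]
```

jog_arm([
  [0,0,0],
  [0,0,0],
], turn=[0,0], grip=[0.3331,0.3331])

```text
time_s: 8.65
position: [0.5569, -0.0335, 0.2289]
tcp_rot: [[0.132, 0.991, 0.001], [0.991, -0.132, -0.0], [0.0, 0.001, -1.0]]
force: [1.0, -0.2, -0.2]
opening: 0.667
grasp_force: 0.0
```

```bash
python3 -c "
from m import *
base()"
```

```text
side (267, 125) base off [-0.869  48.5239] wh [ 22  22 397]
scene (265, 136) base off [ 36.0191 -34.8203] wh [ 47  15 523]
```

jog_arm([
  [0,0,0],
  [0,0,0],
], turn=[0,0], grip=[0.3327,0.3327])

```text
time_s: 9.0
position: [0.5566, -0.0335, 0.2286]
tcp_rot: [[0.132, 0.991, 0.0], [0.991, -0.132, -0.0], [0.0, 0.0, -1.0]]
force: [-0.2, 0.1, 0.3]
opening: 0.667
grasp_force: 0.0
```

```bash
python3 -c "
from m import *
base()"
```

```text
Traceback (most recent call last):
  File "m.py", line 27, in base
    k,l,st,ce=cv2.connectedComponentsWithStats(m); i=1+np.argmax(st[1:,4]); print(n,(u,v),'base off',ce[i]-60,'wh',st[i,2:])
                                                       ~~~~~~~~~^^^^^^^^^^
ValueError: attempt to get argmax of an empty sequence
```

The loosened grip let the caddy fall, so I'll look at where it landed before I move again.

Run:
```python
from m import *
a=snap('scene','s3')['color'][120:245,200:400]; b=snap('side','d3')['color'][130:255,170:370]
cv2.imwrite('pics/c3.png',cv2.resize(np.vstack([a,b]),(480*2*100//100//2*1+0,600),interpolation=cv2.INTER_CUBIC))
```

```text
(no output)
```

View pics/c3.png

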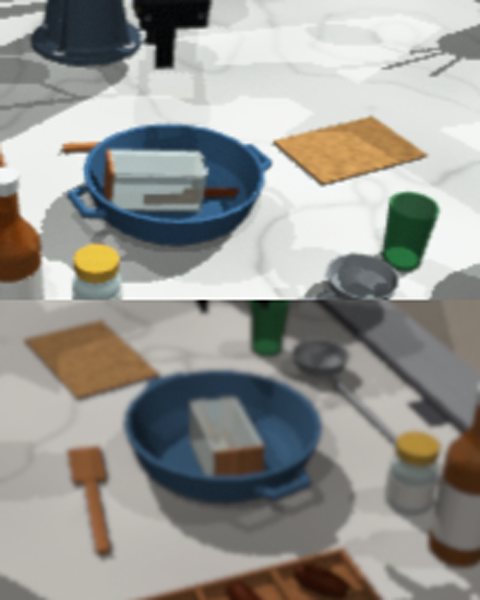

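Run:
```python
from m import *
c=snap('wrist','w4')
cv2.imwrite('pics/w4b.png',cv2.resize(c['color'][100:340,100:420],(800,600),interpolation=cv2.INTER_CUBIC))
```

```text
(no output)
```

View pics/w4b.png

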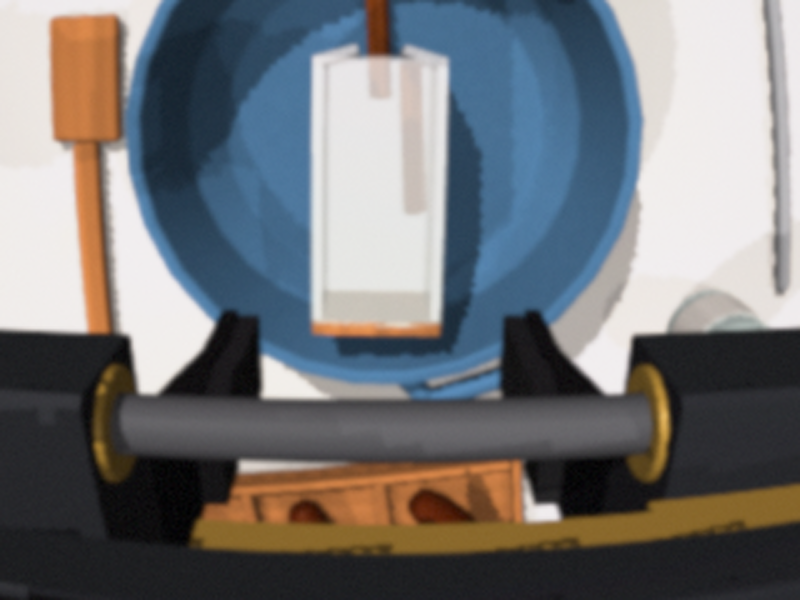

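Run:
```python
from m import *
c=capture('wrist')
f=lambda L,z:np.array([wpt(c,u/2.5+100,v/2.5+100,z) for u,v in L])
q=f([(311,57),(449,57),(441,335),(313,335)],.07);print(q,q.mean(0))
for a,b in((0,3),(1,2),(0,1),(3,2)):
    d=q[a]-q[b]; print(np.degrees(np.arctan2(d[1],d[0])),np.linalg.norm(d))
print(f([(128,110),(640,120)],.066)) # rim sides
```

```text
[[ 0.5357  0.0328  0.07  ]
 [ 0.5942  0.025   0.07  ]
 [ 0.5763 -0.1021  0.07  ]
 [ 0.5166 -0.0941  0.07  ]] [ 0.5557 -0.0346  0.07  ]
81.45124896819054 0.12841872904265653
81.99651589352526 0.12835782963456135
172.360014527833 0.05903778522331182
172.40501595352688 0.060260233156772355
[[ 0.4488  0.0228  0.066 ]
 [ 0.6789 -0.0125  0.066 ]]
```

Run:
```python
from m import *
from scipy.optimize import least_squares
c=capture('wrist')
P=np.array([wpt(c,u/2.5+100,v/2.5+100,.066)[:2] for u,v in[(128,110),(137,180),(198,290),(290,367),(395,385),(620,235),(641,120),(165,8),(607,10)]])
r=least_squares(lambda p:np.linalg.norm(P-p[:2],axis=1)-p[2],[.56,-.02,.12]);print(r.x,r.fun)
```

```text
[ 0.5629 -0.0106  0.1166] [ 0.0024 -0.0003 -0.0039  0.0012  0.001   0.0005 -0.0001  0.0001 -0.001 ]
```

jog_arm([
  [-0.3,-2,-1],
  [-0.5,-3.5,-6],
  [-0.5,-3.5,-11],
  [-0.5,-3.5,-15],
  [-0.5,-3.5,-17.5],
  [-0.5,-3.5,-19],
  [-0.5,-3.5,-19],
  [-0.5,-3.5,-19],
], turn=[-1,-1,-1,-1,-1,-1,-1,-1], grip=[0.15,0.15,0.15,0.15,0.15,0.15,0.15,0.15])

```text
time_s: 10.3
position: [0.5523, -0.069, 0.0394]
tcp_rot: [[0.149, 0.989, 0.002], [0.989, -0.149, -0.001], [-0.0, 0.002, -1.0]]
force: [0.2, 0.1, -0.2]
opening: 0.85
grasp_force: 0.0
```

jog_arm([
  [0,0,0],
  [0,0,0],
  [0,0,0],
  [0,0,0],
], turn=[0,0,0,0], grip=[0.45,0.45,0.45,0.45])

```text
time_s: 10.8
position: [0.5517, -0.0684, 0.039]
tcp_rot: [[0.149, 0.989, 0.0], [0.989, -0.149, -0.0], [0.0, 0.0, -1.0]]
force: [-1.4, 0.9, 3.5]
opening: 0.665
grasp_force: 29.9
```

jog_arm([
  [0,0.2,1],
  [0,0.5,2],
  [0,0.8,3],
  [0,0.8,3],
], turn=[0,0,0,0], grip=[0.45,0.45,0.45,0.45])

```text
time_s: 11.3
position: [0.5523, -0.0603, 0.0697]
tcp_rot: [[0.148, 0.989, 0.002], [0.989, -0.148, -0.001], [-0.0, 0.002, -1.0]]
force: [-0.6, -0.1, -2.5]
opening: 0.666
grasp_force: 29.9
```

Run:
```python
from m import *
a=snap('scene','s5')['color'][120:245,200:400]; b=snap('side','d5')['color'][100:225,170:370]
cv2.imwrite('pics/c5.png',cv2.resize(np.vstack([a,b]),(480,600),interpolation=cv2.INTER_CUBIC))
```

```text
(no output)
```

View pics/c5.png

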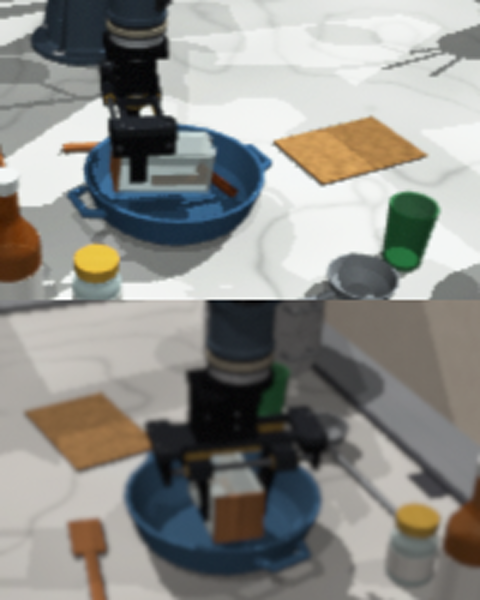

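jog_arm([
  [0,-1,2],
  [0,-2,4],
  [0,-2,6.5],
  [0,-2,9],
  [0,-2,9],
  [0,-2,9],
], turn=[0,0,0,0,0,0], grip=[0.45,0.45,0.45,0.45,0.45,0.45])

```text
time_s: 12.15
position: [0.5507, -0.0802, 0.1575]
tcp_rot: [[0.149, 0.989, -0.002], [0.989, -0.149, 0.001], [0.0, -0.002, -1.0]]
force: [-0.6, 0.7, -2.0]
opening: 0.665
grasp_force: 29.9
```

Run:
```python
from m import *
a=snap('scene','s6')['color'][100:225,200:400]; b=snap('wrist','w6')['color'][60:260,100:420]
cv2.imwrite('pics/c6.png',np.vstack([cv2.resize(a,(480,300),interpolation=cv2.INTER_CUBIC),cv2.resize(b,(480,300),interpolation=cv2.INTER_CUBIC)]))
```

```text
(no output)
```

View pics/c6.png

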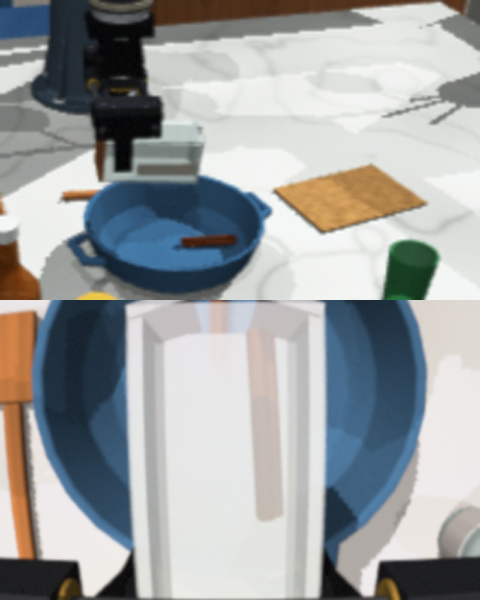

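```bash
sed -i "s/('side','scene'):/('side',):/" m.py; sed -i "s/\[v-60:v+60,u-60:u+60\]/[v-30:v+40,u-35:u+35]/; s/ce\[i\]-60/ce[i]-[35,30]/" m.py; python3 -c "
from m import *
base()"
```

```text
side (271, 158) base off [2.6517 7.898 ] wh [ 23  22 402]
```

jog_arm([
  [0,0.5,0.5],
  [0,1,1],
  [0,1,1],
  [0,1,1],
  [0,1,7],
  [0,1,7],
  [0,1,7],
], turn=[0,0,0,0,0,0,0], grip=[0.45,0.45,0.337,0.337,0.337,0.337,0.337])

```text
time_s: 13.18
position: [0.551, -0.0704, 0.2283]
tcp_rot: [[0.149, 0.989, -0.001], [0.989, -0.149, 0.0], [0.0, -0.001, -1.0]]
force: [-0.0, -0.4, -1.9]
opening: 0.665
grasp_force: 10.2
```

```bash
python3 -c "
from m import *
base()"
```

```text
side (270, 131) base off [2.9564 4.3314] wh [ 26  26 528]
```

```bash
cat >> m.py <<'E'
def blobs(tag=None):
    s=read_state(); p=s['position']+[0,0,.019]; a=s['tcp_rot'][:,0]
    for n in('side','scene'):
        c=capture(n); u,v=map(int,proj(c,p))
        H=cv2.cvtColor(c['color'],cv2.COLOR_BGR2HSV)[v-28:v+40,u-35:u+35].astype(int)
        m=((H[...,0]<14)&(H[...,1]>110)&(H[...,2]>30)).astype(np.uint8)
        k,l,st,ce=cv2.connectedComponentsWithStats(m)
        for i in range(1,k):
            if st[i,4]>25:
                y,x=np.nonzero(l==i); r=cv2.minAreaRect(np.array([x,y],np.float32).T)
                print(n,'off',ce[i]-[35,28],'area',st[i,4],'rect',np.round(r[1],1),round(r[2],1),'bgr',c['color'][v-28:v+40,u-35:u+35][l==i].mean(0).round())
        for th in(0,30,60,90):
            t=np.radians(th); b=-a*np.cos(t)*.03+np.array([0,0,.03*np.sin(t)]); print('   exp',th,np.round(np.array(proj(c,p+b))-[u,v],1))
E
python3 -c "
from m import *
blobs()"
```

```text
side off [2.7514 3.605 ] area 519 rect [23.2 24.3] 82.6 bgr [34. 57. 88.]
   exp 0 [3.9 5.7]
   exp 30 [ 3.8 -0.6]
   exp 60 [ 2.8 -6.7]
   exp 90 [  1.2 -10.9]
scene off [ 21.2258 -27.6774] area 31 rect [ 1. 20.] 90.0 bgr [31. 49. 74.]
scene off [-8.4623  3.1509] area 106 rect [ 7.4 17.4] 36.9 bgr [31. 54. 85.]
   exp 0 [-10.    1.2]
   exp 30 [-8.6 -3.8]
   exp 60 [-4.7 -7.6]
   exp 90 [ 0.6 -9.1]
```

jog_arm([
  [0,0,-1.5],
  [0,0,-3.5],
  [0,0,-5.5],
  [0,0,-6],
  [0,0,-6],
  [0,0,0],
  [0,0,0],
  [0,0,0],
], turn=[0,0,0,0,0,0,0,0], grip=[0.337,0.337,0.337,0.336,0.336,0.336,0.336,0.336])

```text
time_s: 14.32
position: [0.5515, -0.0704, 0.229]
tcp_rot: [[0.149, 0.989, 0.001], [0.989, -0.149, -0.0], [-0.0, 0.001, -1.0]]
force: [-0.8, -0.2, -1.9]
opening: 0.666
grasp_force: 7.3
```

```bash
python3 -c "
from m import *
blobs()" | grep off
```

```text
side off [2.1453 3.6386] area 523 rect [23.4 24.8] 82.6 bgr [34. 56. 88.]
scene off [ 21.2 -27.7] area 30 rect [ 1. 20.] 90.0 bgr [31. 48. 74.]
scene off [-8.514   2.7757] area 107 rect [ 7.6 16.6] 36.9 bgr [32. 56. 88.]
```

jog_arm([
  [0,0,0],
  [0,2,0],
  [-0.5,6,0],
  [-1,10,0],
  [-2,14,0],
  [-3,18,-1],
  [-4,22,-3],
  [-5.5,26,-6],
  [-7,30,-9],
  [-7.5,32.8,-13],
  [-7.5,32.8,-16],
  [-7.5,32.8,-17.5],
], turn=[0,0,0,0,0,0,0,0,0,0,0,0], grip=[0.45,0.45,0.45,0.45,0.45,0.45,0.45,0.45,0.45,0.45,0.45,0.45])

```text
time_s: 15.92
position: [0.4752, 0.2585, 0.0525]
tcp_rot: [[0.147, 0.989, -0.002], [0.989, -0.147, -0.001], [-0.001, -0.002, -1.0]]
force: [-1.1, -1.9, 4.1]
opening: 0.664
grasp_force: 30.0
```

jog_arm([
  [0,0,-0.8],
  [0,0,-1.6],
  [0,0,-2],
  [0,0,-2],
], turn=[0,0,0,0], grip=[0.45,0.45,0.45,0.45])

```text
time_s: 16.42
position: [0.4771, 0.2576, 0.0337]
tcp_rot: [[0.15, 0.989, 0.001], [0.989, -0.15, 0.0], [0.001, 0.001, -1.0]]
force: [0.5, -1.1, -0.9]
opening: 0.661
grasp_force: 30.0
```

jog_arm([
  [0,0,-0.5],
  [0,0,-1],
  [0,0,-1],
  [0,0,-1],
  [0,0,-1],
  [0,0,-1.2],
], turn=[0,0,0,0,0,0], grip=[0.45,0.45,0.3,0.15,0.15,0.15])

```text
time_s: 17.18
position: [0.4766, 0.2576, 0.0213]
tcp_rot: [[0.149, 0.989, -0.0], [0.989, -0.149, -0.0], [-0.0, -0.0, -1.0]]
force: [0.3, 0.1, 0.3]
opening: 0.84
grasp_force: 0.0
```

Run:
```python
from m import *
blobs()
c=snap('wrist','w7'); print(read_state()['position'])
cv2.imwrite('pics/w7b.png',cv2.resize(c['color'][60:330,100:420],(640,540),interpolation=cv2.INTER_CUBIC))
```

```text
side off [2.4937 5.6402] area 239 rect [14.  18.6] 85.6 bgr [28. 46. 72.]
   exp 0 [2.1 4.7]
   exp 30 [1.7 0.1]
   exp 60 [ 1.1 -4.4]
   exp 90 [ 0.4 -7.5]
scene off [-6.2329  2.589 ] area 73 rect [ 5.7 18.3] 10.3 bgr [27. 45. 69.]
   exp 0 [-7.6  0.5]
   exp 30 [-6.  -3.2]
   exp 60 [-2.5 -6.1]
   exp 90 [ 1.8 -7.3]
[0.4764 0.2575 0.0212]
```

View pics/w7b.png

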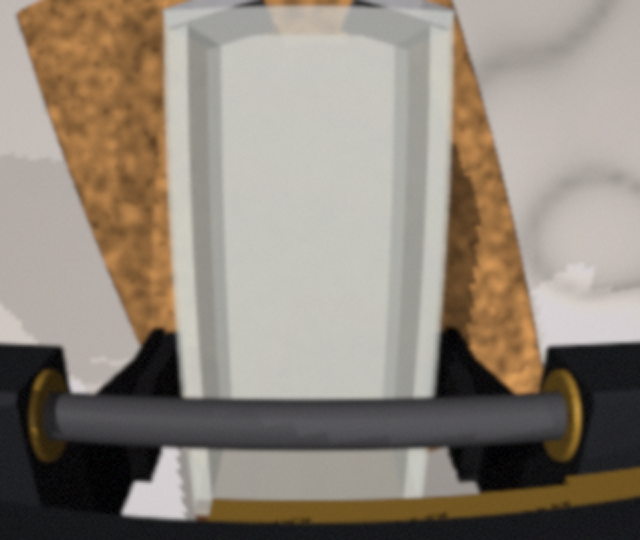

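Run:
```python
from m import *
a=snap('scene','s8')['color'][140:260,130:400]; b=snap('side','d8')['color'][100:300,140:380]
cv2.imwrite('pics/c8.png',np.vstack([cv2.resize(a,(560,249),interpolation=cv2.INTER_CUBIC),cv2.resize(b,(560,350),interpolation=cv2.INTER_CUBIC)]))
```

```text
(no output)
```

View pics/c8.png

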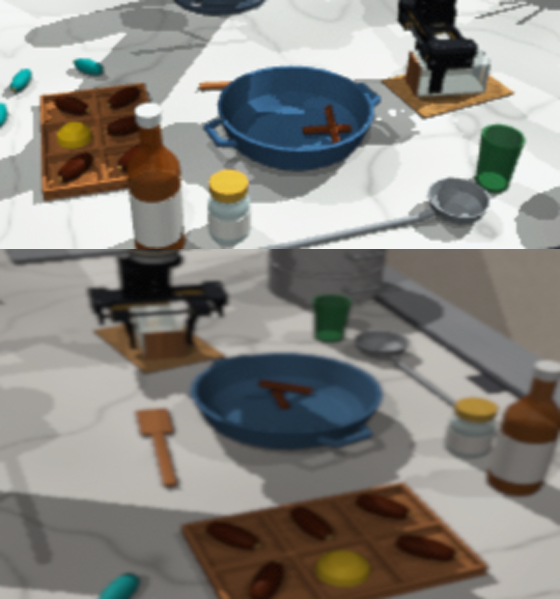

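Run:
```python
from m import *
c=capture('wrist')
f=lambda L,z:np.array([wpt(c,u/2+100,v/2+60,z) for u,v in L])
q=f([(164,12),(453,12)],.064); print(q,np.linalg.norm(q[0]-q[1]), q.mean(0)[:2]-.065*np.array([.149,.989]))
```

```text
[[0.4635 0.3561 0.064 ]
 [0.5205 0.3476 0.064 ]] 0.05761607267822507 [0.4823 0.2876]
```

jog_arm([
  [0,0,4],
  [0,0,9],
  [0,-1,15],
  [0,-3,20],
  [0,-4,25],
  [0,-4,28],
  [0,-4,28],
], turn=[0,0,0,0,0,0,0], grip=[0,0,0,0,0,0,0])

```text
time_s: 18.35
position: [0.478, 0.2177, 0.3042]
tcp_rot: [[0.149, 0.989, 0.006], [0.989, -0.149, 0.001], [0.002, 0.006, -1.0]]
force: [-0.2, -0.2, 0.0]
opening: 0.996
grasp_force: 0.0
```

Run:
```python
from m import *
c=snap('wrist','w9'); print(read_state()['position'])
cv2.imwrite('pics/w9b.png',cv2.resize(c['color'][80:240,150:350],(750,600),interpolation=cv2.INTER_CUBIC))
```

```text
[0.4767 0.2175 0.3022]
```

View pics/w9b.png

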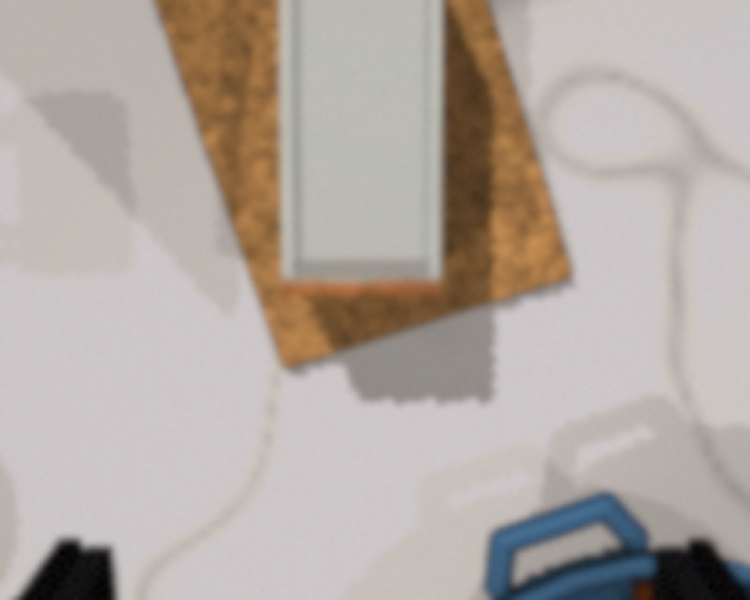

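Run:
```python
from m import *
c=capture('wrist')
f=lambda L,z:np.array([wpt(c,u/3.75+150,v/3.75+80,z) for u,v in L])
q=f([(281,294),(442,294)],.064); m=f([(287,369),(572,280)],.006)
print(q,np.linalg.norm(q[0]-q[1]), q.mean(0)[:2]+.065*np.array([.149,.989]))
d=m[1]-m[0]; L=np.linalg.norm(d); d/=L; print(m,L,m.mean(0)[:2]+.095*np.array([-d[1],d[0]]))
print(dates(capture('side')))
```

```text
[[0.4422 0.2339 0.064 ]
 [0.5    0.225  0.064 ]] 0.058448669941246534 [0.4808 0.2938]
[[0.4326 0.1932 0.006 ]
 [0.5565 0.2132 0.006 ]] 0.12553892240798067 [0.4794 0.297 ]
[[   0.5832    0.0555   84.7168    0.0779    0.0569   82.    ]
 [   0.8436   -0.1453 -137.2028    0.1373    0.0624  276.    ]
 [   0.7232   -0.2697  135.4762    0.0487    0.02     51.    ]
 [   0.5693   -0.2533  116.2858    0.0661    0.0425  245.    ]
 [   0.4845   -0.2561   93.2017    0.0691    0.0316  207.    ]
 [   0.4003   -0.2503  114.0112    0.0649    0.0363  243.    ]
 [   0.5722   -0.34    129.0624    0.0642    0.0402  278.    ]
 [   0.4046   -0.3369   54.7893    0.0693    0.0289  258.    ]]
```

jog_arm([
  [1,-4,1],
  [2,-9,2],
  [3,-15,2],
  [3,-21,2],
  [3,-27,2],
  [3,-33,2],
  [3,-39,2],
  [3,-45,2],
  [2,-51,2],
  [0,-57,2],
  [-0.5,-60.5,2],
  [-0.5,-60.5,2],
], turn=[0,0,0,0,0,0,0,0,0,0,0,0], grip=[0.2,0.4,0.56,0.56,0.56,0.56,0.56,0.56,0.56,0.56,0.56,0.56])

```text
time_s: 20.0
position: [0.4702, -0.3897, 0.3186]
tcp_rot: [[0.153, 0.988, -0.003], [0.988, -0.153, 0.003], [0.002, -0.003, -1.0]]
force: [-0.4, 0.9, -0.3]
opening: 0.434
grasp_force: 0.0
```

```bash
cat >> m.py <<'E'
def wdates(c,z=.02):
    H=cv2.cvtColor(c['color'],cv2.COLOR_BGR2HSV).astype(int); h,s,v=H[...,0],H[...,1],H[...,2]
    m=(((h<9)|(h>170))&(s>120)&(v<125)&(v>20)).astype(np.uint8)
    m=cv2.morphologyEx(m,cv2.MORPH_OPEN,np.ones((3,3),np.uint8))
    k,l,st,_=cv2.connectedComponentsWithStats(m)
    for i in range(1,k):
        if st[i,4]>60:
            y,x=np.nonzero(l==i); P=np.array([wpt(c,a,e,z)[:2] for a,e in zip(x,y)],np.float32)
            if not(.3<P[:,0].mean()<.7): continue
            r=cv2.minAreaRect(P); ct=P.mean(0); w,V=np.linalg.eigh(np.cov((P-ct).T))
            print('date? c',ct,'rectc',np.array(r[0]),'size',np.round(np.array(r[1])*1e3),'ang %.0f'%(np.degrees(np.arctan2(V[1,1],V[0,1]))%180),'pca',np.round(4e3*np.sqrt(w)),'n',st[i,4])
E
python3 - <<'E'
from m import *
s=read_state();print(s['position'],s['joint_positions'],s['tcp_rot'][:,1])
c=snap('wrist','w10'); wdates(c); print('side');print(dates(capture('side'),.018)[:,:5])
cv2.imwrite('pics/w10b.png',c['color'])
E
```

```text
[ 0.4702 -0.3897  0.3186] [-50.1088  24.0192  77.0632  -0.0225  79.1556 -41.3139] [ 0.9882 -0.1528 -0.0034]
side
[[  0.585    0.0595 141.0454   0.0662   0.0353]
 [  0.8218  -0.1647 141.0937   0.0624   0.0452]
 [  0.7215  -0.2712 138.0677   0.049    0.0175]
 [  0.567   -0.2558 116.6904   0.0634   0.0383]
 [  0.4832  -0.2581  92.2719   0.0684   0.0304]
 [  0.3997  -0.2524 113.2518   0.0641   0.0345]
 [  0.5705  -0.3414 125.0996   0.0632   0.0367]
 [  0.4035  -0.3386  53.1067   0.0673   0.0282]]
```

```bash
cat >> m.py <<'E'
def wproj(c,p):
    f=192/np.tan(np.radians(c['fovy'])/2); M=np.array(c['camera_from_world']); q=M[:3,:3]@np.array(p)+M[:3,3]
    x,y=q[0],-q[1]; r=np.hypot(x,y); t=np.arctan2(r,-q[2]); return c['cx']+f*t*x/r,c['cy']+f*t*y/r
E
python3 - <<'E'
from m import *
c=capture('wrist'); H=cv2.cvtColor(c['color'],cv2.COLOR_BGR2HSV)
for p in[(.567,-.256),(.483,-.258),(.40,-.252),(.57,-.341),(.4035,-.338),(.483,-.338),(.525,-.30)]:
    u,v=map(int,wproj(c,(*p,.025))); print(p,u,v,H[v,u] if 0<=v<384 and 0<=u<512 else None, H[v+8,u+8])
E
```

```text
(0.567, -0.256) 302 68 [  9 217  94] [  8 225  85]
(0.483, -0.258) 247 76 [  8 216  97] [  8 218  82]
(0.4, -0.252) 193 82 [  8 195 106] [  8 205  92]
(0.57, -0.341) 311 122 [  9 223  95] [  8 222  85]
(0.4035, -0.338) 204 136 [  7 211  64] [ 13 172 117]
(0.483, -0.338) 255 127 [ 28 255 241] [ 24 255 216]
(0.525, -0.3) 279 99 [ 13 165 182] [ 13 165 145]
```

```bash
sed -i 's/m=(((h<9)|(h>170))&(s>120)&(v<125)&(v>20))/m=((h<11)\&(s>175)\&(v<130)\&(v>20))/' m.py
python3 - <<'E'
from m import *
wdates(capture('wrist'))
E
```

```text
date? c [ 0.5687 -0.2559] rectc [ 0.5685 -0.2561] size [24. 58.] ang 127 pca [25. 60.] n 468
date? c [ 0.4852 -0.2592] rectc [ 0.4851 -0.2588] size [23. 58.] ang 101 pca [24. 62.] n 478
date? c [ 0.4016 -0.2518] rectc [ 0.4013 -0.2518] size [24. 58.] ang 122 pca [24. 61.] n 458
date? c [ 0.5713 -0.3409] rectc [ 0.5716 -0.341 ] size [24. 56.] ang 133 pca [24. 59.] n 445
date? c [ 0.406  -0.3367] rectc [ 0.4058 -0.3373] size [57. 24.] ang 50 pca [24. 60.] n 446
```

jog_arm([
  [-2,2,-4],
  [-4.5,4,-10],
  [-6.4,5.3,-16],
  [-6.4,5.3,-21],
  [-6.4,5.3,-25],
  [-6.4,5.3,-26],
  [-6.4,5.3,-26],
], turn=[-10,-20,-31,-31,-31,-31,-31], grip=[0.56,0.56,0.56,0.56,0.56,0.56,0.56])

```text
time_s: 21.08
position: [0.4082, -0.334, 0.0618]
tcp_rot: [[0.636, 0.772, 0.0], [0.772, -0.636, 0.0], [0.0, -0.0, -1.0]]
force: [0.8, -0.6, -0.0]
opening: 0.44
grasp_force: 0.0
```

jog_arm([
  [-0.2,-0.3,-2.5],
  [-0.2,-0.3,-4.4],
  [-0.2,-0.3,-5.1],
  [-0.2,-0.3,-5.1],
  [-0.2,-0.3,-5.1],
  [-0.2,-0.3,-5.1],
  [-0.2,-0.3,-5.1],
], turn=[0,0,0,0,0,0,0], grip=[0.56,0.56,0.56,0.56,0.95,0.95,0.95])

```text
time_s: 21.95
position: [0.406, -0.3379, 0.0113]
tcp_rot: [[0.637, 0.771, 0.001], [0.771, -0.637, -0.001], [-0.0, 0.001, -1.0]]
force: [-0.5, -0.3, 4.9]
opening: 0.282
grasp_force: 30.0
```

jog_arm([
  [0,0,2],
  [0,0,6],
  [1,2,12],
  [4,6,13],
  [7,11,13],
  [10,17,13],
  [13,23,13],
  [13.9,28,13],
  [13.9,29,12],
  [13.9,29,8],
  [13.9,29,4.5],
  [13.9,29,4.5],
], turn=[0,0,0,0,0,0,0,0,0,0,0,0], grip=[0.95,0.95,0.95,0.95,0.95,0.95,0.95,0.95,0.95,0.95,0.95,0.95])

```text
time_s: 23.45
position: [0.5418, -0.0477, 0.0531]
tcp_rot: [[0.638, 0.77, -0.007], [0.77, -0.638, 0.002], [-0.003, -0.006, -1.0]]
force: [-0.6, 0.6, -0.5]
opening: 0.286
grasp_force: 30.0
```

jog_arm([
  [0,0,-0.5],
  [0,0,-0.5],
  [0,0,-0.5],
  [0,0,4],
  [0,0,9],
  [0,-2,11],
], turn=[0,0,0,0,5,14], grip=[0.56,0.56,0.56,0.56,0.56,0.56])

```text
time_s: 24.2
position: [0.5461, -0.0671, 0.1693]
tcp_rot: [[0.425, 0.905, 0.006], [0.905, -0.425, -0.002], [0.001, 0.006, -1.0]]
force: [0.5, 0.1, -0.3]
opening: 0.44
grasp_force: 0.0
```

```bash
cat > chk.py <<'E'
from m import *
d=dates(capture('side'),.018); print(d[(d[:,1]<.1)&(d[:,0]<.66)][:,:5]); s=read_state(); print(s['position'],np.degrees(np.arctan2(s['tcp_rot'][1,1],s['tcp_rot'][0,1])))
E
python3 chk.py
```

```text
[[  0.5844   0.059  140.083    0.0659   0.0398]
 [  0.5538  -0.0338  52.6402   0.0451   0.0213]
 [  0.5674  -0.2563 119.6351   0.065    0.0393]
 [  0.4833  -0.2579  92.9815   0.0689   0.0307]
 [  0.3995  -0.2519 114.4525   0.0637   0.0344]
 [  0.5709  -0.341  128.1625   0.0646   0.0402]]
[ 0.5476 -0.0704  0.171 ] -25.044168719977588
```

jog_arm([
  [-1,-4,0],
  [-2.5,-9,0],
  [-4.5,-14,-1],
  [-6.2,-18,-4],
  [-6.2,-18.9,-8],
  [-6.2,-18.9,-11],
  [-6.2,-18.9,-11],
  [-6.2,-18.9,-11],
], turn=[10,20,29,36,36,36,36,36], grip=[0.56,0.56,0.56,0.56,0.56,0.56,0.56,0.56])

```text
time_s: 25.25
position: [0.4831, -0.2565, 0.0563]
tcp_rot: [[-0.181, 0.984, 0.001], [0.984, 0.181, -0.001], [-0.001, 0.001, -1.0]]
force: [-0.3, 0.0, -0.3]
opening: 0.441
grasp_force: 0.0
```

Correct by (+0.2, −0.2) and go down 4.6 cm.

jog_arm([
  [0.2,-0.2,-2.5],
  [0.2,-0.2,-4.2],
  [0.2,-0.2,-4.6],
  [0.2,-0.2,-4.6],
  [0.2,-0.2,-4.6],
  [0.2,-0.2,-4.6],
  [0.2,-0.2,-4.6],
], turn=[0,0,0,0,0,0,0], grip=[0.56,0.56,0.56,0.56,0.95,0.95,0.95])

```text
time_s: 26.12
position: [0.4849, -0.2587, 0.0101]
tcp_rot: [[-0.181, 0.983, 0.001], [0.983, 0.181, -0.001], [-0.001, 0.001, -1.0]]
force: [-0.1, 0.1, 3.5]
opening: 0.284
grasp_force: 30.0
```

jog_arm([
  [0,0,2],
  [0,0,7],
  [1,3,13],
  [4,8,13],
  [7,13,13],
  [10,18,13],
  [10.5,21,12],
  [10.5,21,8.5],
  [10.5,21,5],
  [10.5,21,4.5],
  [10.5,21,4.5],
], turn=[0,0,0,0,0,0,0,0,0,0,0], grip=[0.95,0.95,0.95,0.95,0.95,0.95,0.95,0.95,0.95,0.95,0.95])

```text
time_s: 27.5
position: [0.5898, -0.0486, 0.0548]
tcp_rot: [[-0.181, 0.984, 0.0], [0.984, 0.181, -0.0], [-0.0, 0.0, -1.0]]
force: [0.3, 0.3, -0.5]
opening: 0.287
grasp_force: 30.0
```

jog_arm([
  [0,0,0],
  [0,0,0],
  [0,0,4],
  [0,0,9],
  [0,-2,11],
  [0,-2,11],
], turn=[0,0,0,5,14,14], grip=[0.56,0.56,0.56,0.56,0.56,0.56])

```text
time_s: 28.25
position: [0.5913, -0.0698, 0.1673]
tcp_rot: [[-0.41, 0.912, 0.006], [0.912, 0.41, -0.002], [-0.004, 0.005, -1.0]]
force: [-0.1, -0.8, -0.4]
opening: 0.438
grasp_force: 0.0
```

```bash
python3 chk.py
```

```text
[[  0.5842   0.0584 138.9995   0.0648   0.0413]
 [  0.5952  -0.037   91.3763   0.0516   0.0263]
 [  0.5544  -0.0341  51.7052   0.044    0.0231]
 [  0.5675  -0.2557 116.3705   0.0642   0.0396]
 [  0.3998  -0.2524 113.402    0.0655   0.0346]
 [  0.5711  -0.3411 126.4767   0.0641   0.0393]]
[ 0.5899 -0.0688  0.1656] 24.201998039077218
```

jog_arm([
  [-0.5,-4,0],
  [-1,-9,0],
  [-1.8,-14,-1],
  [-2.2,-18,-4],
  [-2.2,-18.7,-8],
  [-2.2,-18.7,-11],
  [-2.2,-18.7,-11],
  [-2.2,-18.7,-11],
], turn=[6,13,13,13,13,13,13,13], grip=[0.56,0.56,0.56,0.56,0.56,0.56,0.56,0.56])

```text
time_s: 29.3
position: [0.5678, -0.2549, 0.0545]
tcp_rot: [[-0.607, 0.794, -0.0], [0.794, 0.607, 0.0], [0.0, 0.0, -1.0]]
force: [0.4, 0.0, -0.2]
opening: 0.439
grasp_force: 0.0
```

jog_arm([
  [0,-0.1,-2.5],
  [0,-0.1,-4.1],
  [0,-0.1,-4.4],
  [0,-0.1,-4.4],
  [0,-0.1,-4.4],
  [0,-0.1,-4.4],
  [0,-0.1,-4.4],
], turn=[0,0,0,0,0,0,0], grip=[0.56,0.56,0.56,0.56,0.95,0.95,0.95])

```text
time_s: 30.18
position: [0.568, -0.2567, 0.0112]
tcp_rot: [[-0.608, 0.794, 0.001], [0.794, 0.608, -0.001], [-0.001, 0.0, -1.0]]
force: [-0.1, 0.4, 2.8]
opening: 0.282
grasp_force: 30.0
```

jog_arm([
  [0,0,2],
  [0,0,7],
  [0,3,13],
  [-0.5,8,13],
  [-1,13,13],
  [-1,18,13],
  [-1,21.5,12],
  [-1,22.5,8.5],
  [-1,22.5,6.5],
  [-1,22.5,6],
  [-1,22.5,6],
], turn=[0,0,0,0,0,0,0,0,0,0,0], grip=[0.95,0.95,0.95,0.95,0.95,0.95,0.95,0.95,0.95,0.95,0.95])

```text
time_s: 31.55
position: [0.558, -0.0318, 0.0713]
tcp_rot: [[-0.608, 0.794, 0.001], [0.794, 0.608, -0.0], [-0.001, 0.001, -1.0]]
force: [-0.6, 0.3, -0.0]
opening: 0.284
grasp_force: 30.0
```

jog_arm([
  [0,0,0],
  [0,0,0],
  [0,0,4],
  [0,0,9],
  [0,-4,10],
  [0,-4,10],
], turn=[0,0,0,3,5,5], grip=[0.56,0.56,0.56,0.56,0.56,0.56])

```text
time_s: 32.3
position: [0.5591, -0.0739, 0.1727]
tcp_rot: [[-0.673, 0.74, 0.005], [0.74, 0.673, -0.002], [-0.005, 0.002, -1.0]]
force: [-0.3, 0.5, -0.4]
opening: 0.439
grasp_force: 0.0
```

```bash
python3 chk.py
```

```text
[[  0.5755   0.0177  70.2253   0.156    0.05  ]
 [  0.5956  -0.0365  91.9799   0.0501   0.026 ]
 [  0.3995  -0.2523 113.8151   0.0645   0.0351]
 [  0.5713  -0.3413 127.0501   0.0628   0.0395]]
[ 0.5579 -0.0724  0.1715] 42.28127872585526
```

jog_arm([
  [0,-4,0],
  [0.4,-10,0],
  [0.8,-16,0],
  [1.3,-22,-3],
  [1.3,-26,-7],
  [1.3,-26.9,-11],
  [1.3,-26.9,-11.5],
  [1.3,-26.9,-11.5],
], turn=[1,1,1,1,1,1,1,1], grip=[0.56,0.56,0.56,0.56,0.56,0.56,0.56,0.56])

```text
time_s: 33.35
position: [0.5706, -0.339, 0.0555]
tcp_rot: [[-0.688, 0.726, -0.001], [0.726, 0.688, 0.001], [0.002, 0.0, -1.0]]
force: [0.5, 0.4, 0.0]
opening: 0.438
grasp_force: 0.0
```

jog_arm([
  [0.1,-0.2,-2.5],
  [0.1,-0.2,-4.2],
  [0.1,-0.2,-4.5],
  [0.1,-0.2,-4.5],
  [0.1,-0.2,-4.5],
  [0.1,-0.2,-4.5],
  [0.1,-0.2,-4.5],
], turn=[0,0,0,0,0,0,0], grip=[0.56,0.56,0.56,0.56,0.95,0.95,0.95])

```text
time_s: 34.22
position: [0.5719, -0.3427, 0.0112]
tcp_rot: [[-0.687, 0.726, 0.001], [0.726, 0.687, -0.001], [-0.001, 0.0, -1.0]]
force: [-0.2, 0.3, 3.2]
opening: 0.285
grasp_force: 30.0
```

jog_arm([
  [0,0,2],
  [0,0,7],
  [-1,4,13],
  [-2,10,13],
  [-3,16,13],
  [-3,22,13],
  [-3,27,12],
  [-3,28,9],
  [-3,28,6.5],
  [-3,28,6],
  [-3,28,6],
], turn=[0,0,0,0,0,0,0,0,0,0,0], grip=[0.95,0.95,0.95,0.95,0.95,0.95,0.95,0.95,0.95,0.95,0.95])

```text
time_s: 35.6
position: [0.542, -0.0629, 0.0713]
tcp_rot: [[-0.687, 0.726, 0.001], [0.726, 0.687, -0.0], [-0.001, 0.0, -1.0]]
force: [-0.2, -0.0, 0.1]
opening: 0.285
grasp_force: 30.0
```

jog_arm([
  [0,0,0],
  [0,0,0],
  [0,0,4],
  [0,0,9],
  [0,-4,10],
  [0,-4,10],
], turn=[0,0,0,-4,-11,-11], grip=[0.56,0.56,0.56,0.56,0.56,0.56])

```text
time_s: 36.35
position: [0.5431, -0.105, 0.1727]
tcp_rot: [[-0.534, 0.845, 0.005], [0.845, 0.534, -0.003], [-0.005, 0.003, -1.0]]
force: [0.4, 0.6, -0.2]
opening: 0.438
grasp_force: 0.0
```

```bash
python3 chk.py
```

```text
[[  0.5764  -0.0005  82.3488   0.152    0.0704]
 [  0.3995  -0.2521 113.8405   0.064    0.0346]]
[ 0.5419 -0.1034  0.1715] 32.349771162903245
```

jog_arm([
  [-2,-3,0],
  [-5,-6,0],
  [-9,-10,0],
  [-12,-13,-3],
  [-14,-14.8,-7],
  [-14,-14.8,-11],
  [-14,-14.8,-11.5],
  [-14,-14.8,-11.5],
], turn=[0,0,0,0,0,0,0,0], grip=[0.56,0.56,0.56,0.56,0.56,0.56,0.56,0.56])

```text
time_s: 37.4
position: [0.4017, -0.2498, 0.0556]
tcp_rot: [[-0.537, 0.843, -0.001], [0.843, 0.537, 0.001], [0.001, -0.0, -1.0]]
force: [0.1, -0.5, -0.3]
opening: 0.44
grasp_force: 0.0
```

jog_arm([
  [0,-0.1,-2.5],
  [0,-0.1,-4.2],
  [0,-0.1,-4.5],
  [0,-0.1,-4.5],
  [0,-0.1,-4.5],
  [0,-0.1,-4.5],
  [0,-0.1,-4.5],
], turn=[0,0,0,0,0,0,0], grip=[0.56,0.56,0.56,0.56,0.95,0.95,0.95])

```text
time_s: 38.28
position: [0.4019, -0.2517, 0.0112]
tcp_rot: [[-0.536, 0.844, 0.001], [0.844, 0.536, -0.001], [-0.001, 0.0, -1.0]]
force: [-0.0, 0.6, 5.6]
opening: 0.283
grasp_force: 30.0
```

jog_arm([
  [0,0,2],
  [0,0,7],
  [2,4,13],
  [4,9,13],
  [7,14,13],
  [10,20,13],
  [12,25,12],
  [12,25.5,9],
  [12,25.5,6],
  [12,25.5,5],
  [12,25.5,5],
], turn=[0,0,0,0,0,0,0,0,0,0,0], grip=[0.95,0.95,0.95,0.95,0.95,0.95,0.95,0.95,0.95,0.95,0.95])

```text
time_s: 39.65
position: [0.5212, 0.0034, 0.0601]
tcp_rot: [[-0.536, 0.844, -0.001], [0.844, 0.536, 0.0], [0.001, -0.001, -1.0]]
force: [-0.1, -0.2, -0.2]
opening: 0.287
grasp_force: 30.0
```

jog_arm([
  [0,0,0],
  [0,0,0],
  [0,0,5],
  [0,0,10],
  [0,-4,15],
  [0,-9,18],
  [0,-14,20],
  [0,-20,20],
  [0,-24,20],
], turn=[0,0,0,0,0,0,0,0,0], grip=[0.56,0.56,0.56,0.4,0.4,0.4,0.4,0.4,0.4])

```text
time_s: 40.78
position: [0.5215, -0.2393, 0.2621]
tcp_rot: [[-0.535, 0.845, 0.002], [0.845, 0.535, -0.002], [-0.003, 0.001, -1.0]]
force: [0.8, 0.7, 0.4]
opening: 0.599
grasp_force: 0.0
```

Run:
```python
from m import *
a=snap('scene','s12')['color'][140:245,130:400]; b=snap('side','d12')['color'][110:320,140:380]
cv2.imwrite('pics/c12.png',np.hstack([cv2.resize(b,(457,400),interpolation=cv2.INTER_CUBIC),np.vstack([cv2.resize(a[:, 65:195],(340,275),interpolation=cv2.INTER_CUBIC),cv2.resize(a,(340,125))])]))
```

```text
(no output)
```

View pics/c12.png

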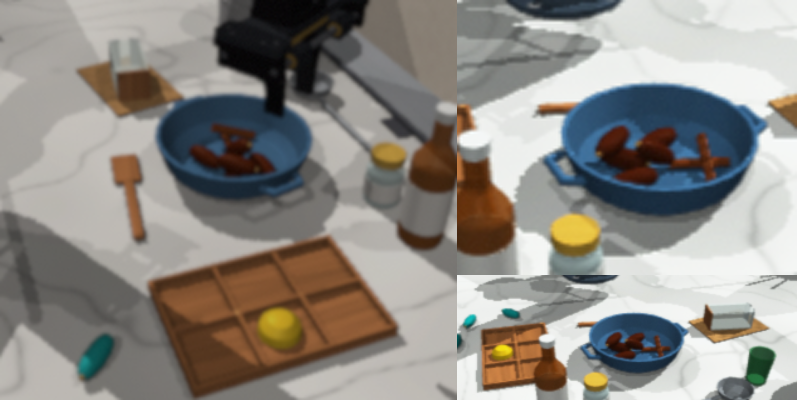

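jog_arm([
  [1,4,2],
  [3,8,4],
  [5,11,4],
  [5,11,4],
], turn=[-10,-20,-30,-32], grip=[0.4,0.4,0.4,0.4])

```text
time_s: 41.38
position: [0.5721, -0.1235, 0.3014]
tcp_rot: [[-0.011, 1.0, 0.001], [1.0, 0.011, 0.0], [0.0, 0.001, -1.0]]
force: [-1.2, -0.2, 0.6]
opening: 0.603
grasp_force: 0.0
```

Run:
```python
from m import *
c=snap('wrist','w13'); u,v=map(int,wproj(c,(.563,-.012,.03))); print(u,v)
y0=max(0,v-90);x0=max(0,u-110)
cv2.imwrite('pics/w13b.png',cv2.resize(c['color'][y0:y0+165,x0:x0+220],(800,600),interpolation=cv2.INTER_CUBIC))
```

```text
246 85
```

View pics/w13b.png

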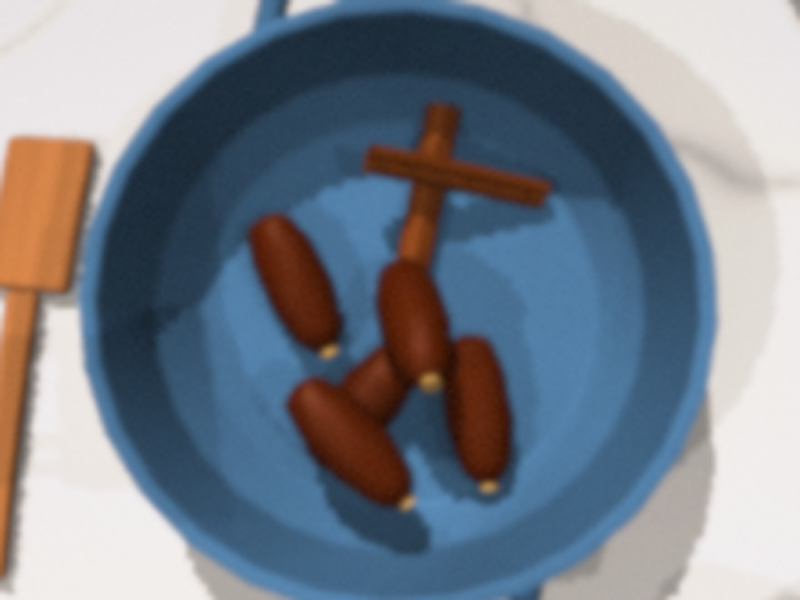

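```bash
python3 -c "
from rig import *
print(hand_in())"
```

```text
the job is handed in; nothing more can be done
None
```

I handed the job in with both cinnamon sticks and all five dates in the dish, the lemon half still in the tray, and the empty caddy within about 6 mm of the mat's centre by camera estimate. The caddy was never fully upended: it once slipped from a loosened grip and fell into the dish, and the sticks left it with the cap only about 8° down (one in that fall, the other most likely during the jerks that followed).

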